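# Show the runner which tape goes into the kidney dish

### The arm

A 6-joint arm with a two-finger parallel gripper is mounted at the origin on a cart in front of the work surface, level with it; the furniture and walls round the work are solid. World frame = base frame: x ahead of the robot, y to its left, z up, the work surface at z = 0. Lengths are in m, angles in rad, forces in N, time in s.
With the tool pointing down it reaches from about 0.425 to 0.95 m from the base axis. Payload 3.5 kg.
Tool frame: the origin (TCP) lies at the very end of the fingers, on their centre line; the grasp point (between the pads) lies 19 mm behind it; z points along the fingers, y is the line along which they close (so a half turn about z gives the same grasp; the last joint's range is limited). The gripper opens to 85 mm and grips with 20 to 120 N. Pads are 22 mm wide; open, the fingers measure 114 mm over their backs; the gripper's body (76 mm by 85 mm) begins 54 mm behind the grasp point. The pads swing forward as they close: fully open they stand 13 mm farther back than shut.
Start: joints at [1.038, 0.286, 1.577, -0, 1.279, -0.15], TCP at [0.252, 0.626, 0.231] pointing down, gripper open.
Joint ranges: [-2.77, 2.77], [-0.9, 2.22], [0.21, 2.48], [-1.53, 4.67], [0.24, 2.81], [-2.84, 2.84]. Speed limits (rad/s): [2.79, 2.79, 3.14, 3.14, 3.14, 3.14].

### API

Orientations are given as a unit quaternion [x, y, z, w].
In Python, from plant import ctrl gives the robot as it stands.
- The arm moves only by the tool inch_along, called after ">>>" by a JSON object that holds its "method" and its "body", one argument or row to a line. Schema: {"type":"object","properties":{"increments":{"type":"array","items":{"type":"object","properties":{"pos":{"type":"array","items":{"type":"number"},"minItems":3,"maxItems":3},"rotvec":{"type":"array","items":{"type":"number"},"minItems":3,"maxItems":3},"finger_gap":{"type":"number"}},"additionalProperties":false,"required":["finger_gap"]},"minItems":1,"maxItems":10},"grip_n":{"type":"number"},"only":{"type":"string"},"quiet":{"type":"boolean"},"lines":{"type":"string"}},"required":["increments"],"additionalProperties":false}. increments is a list of rows, 1 to 10 of them, each an object with the fields pos (a list: dx, dy, dz in cm), rotvec (a list: a rotation vector rx, ry, rz in units of 0.2 rad), finger_gap (the opening from 0.0 (shut) to 1.0 (fully open)); a field left out counts as zero (the opening has to be given); each row is the pose to reach, as a shift and turn from the pose commanded when the call began, along the tool's axes at that moment; what a row does not reach only later rows make up. A row lasts 1/8 s, in which the tool goes at most 0.0625 m and 0.188 rad, less where a joint would pass 70% of its speed; a pose out of reach is approached as far as the arm can. The fingers move at their own pace and stop on an object; grip_n is the grip in N (left out, the last holds). Time passes only in rows, so rows that do not move let the fingers close. The tool returns the time, the measured TCP pose, the force, the opening and the grip force at its end. only (a regular expression) keeps the lines of the reply that match it, lines (a string "A,B") keeps lines A to B, and quiet returns only ok. Input that does not fit is refused with a message, and nothing moves.
- ctrl.get_state(): the state, without advancing time (a new reading comes with each control period).
- ctrl.read_camera(name): name is "scene" or "side" or "wrist"; returns a dict with "pixels" (480x640x3 uint8, red, green, blue), "camera_matrix" (3x3 intrinsics, pixels), "xyz" and "orientation" of the camera in the world. Camera axes: x right, y down, z forward; pixel columns grow to the right and rows downward; lengths in m; the calibration is good to about 2 mm. A picture is of the moment at which its call begins. There is no depth.
- ctrl.sign_off(): hands the job in; it is judged then, once.
The state is a dict: "time": time; "qpos": joint angles; "dq": joint speeds; "joint_efforts": joint torques, N m; "eef_pos": TCP position; "tcp_rot": TCP orientation; "contact_force": force on the tool from outside, world axes, zero at the start; "wrist_torque": the same for the moment, N m; "opening": opening from 0.0 (shut) to 1.0 (fully open); "finger_force": force on a finger pad.
Only numpy, scipy, OpenCV 4.12 (cv2) and the standard library are available. Lean on these libraries where they do the work, as an engineer would, in place of code of your own. Each camera call takes 0.05 s, during which the arm holds its last target. There are 200 camera calls.

### The job

The nurse is scrubbed and wants the narrow roll of tape in the kidney dish, so show the runner what goes where: gently draw the ajar top drawer of the organiser fully open with the fingertips, without pinching it, point down at the middle of the narrow roll in it from just above (fingertips within 5 cm) for a good two seconds, then point in the same way into the middle of the kidney dish. Only point: touch neither the rolls, the dish and the tray nor the loose things around them, and leave the drawer open.

Things in the scene. Friction and masses are not known exactly. Their poses are not given: they have to be found in the camera images.
- organiser: light grey desktop organiser with three drawers one above the other, 150 mm wide (y), 200 mm deep (x) and 165 mm high, fixed to the worktop. Origin: centre of its underside; x points to its back, y to its left, z up. Its front face is the plane x = -94 mm, its top panel (z = 162 to 165 mm) ends there. Only the top drawer moves
- organiser_drawer3 (a joint): how far the top drawer is out, m: 0 shut, 0.10 fully open at its stop; it slides along the organiser's -x. It starts ajar (0.046 to 0.054), runs lightly (under 1 N) and stays where it is left. Its floor is 114 mm above the worktop, its side walls end 152 mm above it and are 132 mm apart inside
- drawer_front (a point): middle of the top edge of the top drawer's upright front panel, 158 mm above the worktop; moves with the drawer. The panel is 2 mm thick (the point is at mid thickness), 140 mm wide. Between it and the organiser's front face is the open gap into the drawer, as wide as the drawer is out. Outside, a 50 mm wide grip lip sticks out 12 mm, 12 to 16 mm below the edge
- roll_narrow: the narrow roll of tape, 56 mm across and 12 mm high, lying flat and loose in the top drawer, left or right; at first half under the organiser's top, it rides along with the drawer. Origin: centre of its underside; z up
- roll_wide: the wide roll of tape, 66 mm across and 25 mm high (its top is 139 mm above the worktop), lying flat and loose beside the narrow one in the same drawer. Origin: centre of its underside; z up
- kidney_dish: empty kidney-shaped steel dish, 95 mm (x) by 216 mm (y), rim 34 mm high, loose on the worktop. Origin: centre of its underside; z up
- black_tray: square black tray, 146 mm by 146 mm, rim 19 mm high, loose on the worktop with a syringe in it; not the dish meant. It and the kidney dish can stand in either of two places. Origin: centre of its underside
- syringe: syringe 114 mm long, 21 mm high, lying in the black tray; a bystander
- forceps: forceps 127 mm long, 8 mm high, flat on the worktop in front of the organiser; a bystander
- lancet_box: carton 52 x 86 mm, 58 mm high, at the right front; a bystander
- thermometer: white stick thermometer 138 mm long, 10 mm high, at the left front; a bystander

How it is judged:
By the outcome, as a careful person would: the job done as asked, in the order asked, and still so for the second after the job is handed in, with the robot touching nothing.
It also fails if it takes over 59 s, if anything falls off the work surface, if the arm or the gripper's body presses on something with over 40 N, if the wrist force passes 120 N, or if a joint passes its speed limit or range.

## Working session

There is one attempt and no reset: what is moved stays moved. The work goes in short steps, Python scripts to look and compute and a tool call to move; the robot and the scene stay as the last step left them, time stands still between calls to the robot, and variables do not carry over. Pictures are saved under pics/ and viewed, at most 10 in all, crops included, and the job is handed in when it is done.

```bash
ls; mkdir -p pics
```

Run:
```python
from plant import ctrl
import cv2
for n in ("scene","side"):
    c=ctrl.read_camera(n); cv2.imwrite(f"pics/{n}0.png",c["pixels"][:,:,::-1]); print(n,c["camera_matrix"],c["xyz"],c["orientation"])
s=ctrl.get_state(); print(s)
```

```text
pics
plant.py
scene [[439.50363996   0.         319.84149504]
 [  0.         439.50363996 239.52052744]
 [  0.           0.           1.        ]] [ 0.13729586 -0.27105645  0.74145104] [ 0.86117674 -0.31467901  0.1279099  -0.37814124]
side [[469.62381757   0.         324.71121339]
 [  0.         469.62381757 242.91882354]
 [  0.           0.           1.        ]] [0.21813185 1.06491726 0.47500274] [-0.16263498  0.80996851 -0.5536683   0.10465318]
{'time': 0.1, 'qpos': array([ 1.03798456e+00,  2.87118349e-01,  1.57804948e+00, -2.62632140e-05,
        1.27857018e+00, -1.50025287e-01]), 'dq': array([-0.00138773, -0.00107058, -0.00459187, -0.00068466, -0.00241807,
        0.00034969]), 'joint_efforts': array([ 3.34871329e-04, -4.07295728e+01, -2.93699455e+01, -1.40666712e-04,
        3.42468411e-03, -2.62166353e-06]), 'eef_pos': array([0.25180556, 0.62563237, 0.23004774]), 'tcp_rot': array([ 1.90223042e-01,  9.81740314e-01, -1.01497527e-03, -3.47314075e-04]), 'contact_force': array([ 0.3879879 , -0.30637924, -0.28671773]), 'wrist_torque': array([-0.01971508, -0.05657464,  0.02599658]), 'finger_force': 0.0, 'opening': 1.0006644310508153}
```

View pics/scene0.png

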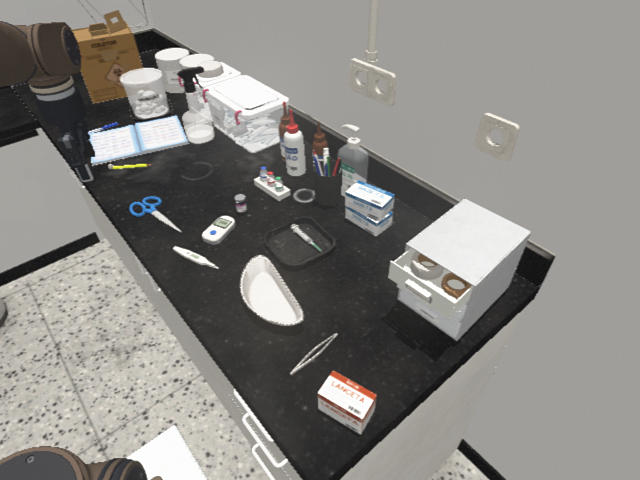

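View pics/side0.png

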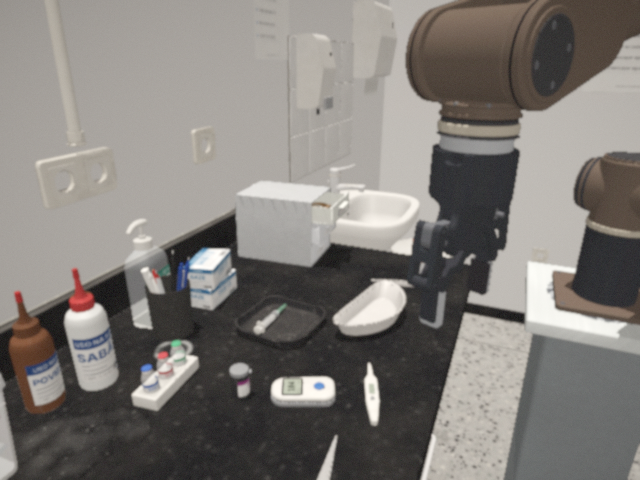

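The scene picture shows the organiser at about (465,265) with its drawer front near (425,285), the dish at (270,292), the black tray at (300,242), the forceps at (314,353) and the lancet box at (347,402). I'll enlarge the organiser next.

Run:
```python
import cv2
a=cv2.imread("pics/scene0.png")[195:340,375:555]
b=cv2.resize(a,None,fx=4,fy=4,interpolation=cv2.INTER_CUBIC); cv2.imwrite("pics/crop0.png",b)
```

```text
(no output)
```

View pics/crop0.png

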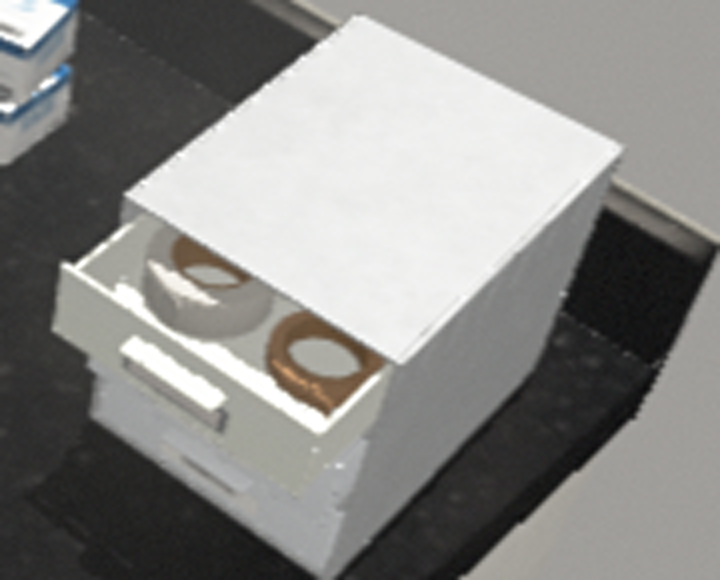

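The crop shows the wide, tall white roll on the left at (205,280) and the narrow brown one on the right with its hole at (325,357). The top panel corners are (125,195), (360,15), (622,150) and (402,362). The drawer's front edge runs from (65,263) to (320,435).

Create h.py:
```python
from plant import ctrl
import numpy as np
from scipy.spatial.transform import Rotation as R
def ray(c,px,z):
    d=R.from_quat(c["orientation"]).apply(np.linalg.inv(c["camera_matrix"])@[px[0],px[1],1]); p=np.array(c["xyz"])
    return p+d*(z-p[2])/d[2]
def proj(c,P):
    q=R.from_quat(c["orientation"]).inv().apply(np.array(P)-c["xyz"]); q=c["camera_matrix"]@q; return q[:2]/q[2]
def tool(target):
    s=ctrl.get_state(); r=R.from_quat(s["tcp_rot"]); return r.inv().apply(np.array(target)-s["eef_pos"])
```

Run:
```python
from h import *
np.set_printoptions(precision=4,suppress=True)
c=ctrl.read_camera("scene")
f=lambda x,y:(375+x/4-.4,195+y/4-.4)
for n,p,z in [("FL",(125,195),.165),("BL",(360,15),.165),("BR",(622,150),.165),("FR",(402,362),.165),("dL",(65,263),.158),("dR",(320,435),.158),("narrow hole",(325,357),.126),("wide hole",(212,262),.139)]:
    print(n,ray(c,f(*p),z))
for n,p,z in [("dish far tip",(259,256),.034),("dish near tip",(298,325),.034),("left",(241,285),.034),("right",(301,305),.034),("forc1",(292,373),0),("forc2",(337,336),0),("box",(347,385),.058),("tray",(300,240),.01)]:
    print(n,ray(c,p,z))
# dish blob
import cv2
a=c["pixels"]; g=a.min(2); m=(g>110).astype(np.uint8); n,l,st,ce=cv2.connectedComponentsWithStats(m)
k=l[300,270]; print(st[k],ce[k]); 
ct=max(cv2.findContours((l==k).astype(np.uint8),0,1)[0],key=len)[:,0]
P=np.array([ray(c,p,.034)[:2] for p in ct]); print(P.min(0),P.max(0),cv2.minAreaRect(P.astype(np.float32)))
```

```text
FL [0.6419 0.097  0.165 ]
BL [0.8394 0.1099 0.165 ]
BR [ 0.8468 -0.0379  0.165 ]
FR [ 0.6537 -0.0508  0.165 ]
dL [0.593  0.0886 0.158 ]
dR [ 0.6004 -0.0503  0.158 ]
narrow hole [ 0.6644 -0.0112  0.126 ]
wide hole [0.6612 0.0553 0.139 ]
dish far tip [0.473  0.3699 0.034 ]
dish near tip [0.424  0.1608 0.034 ]
left [0.3946 0.322  0.034 ]
right [0.4589 0.196  0.034 ]
forc1 [0.3627 0.1024 0.    ]
forc2 [0.481  0.1096 0.    ]
box [ 0.4022 -0.0046  0.058 ]
tray [0.5915 0.3721 0.01  ]
[ 240  255   64   71 2846] [268.4961 293.0186]
[0.3735 0.1639] [0.4834 0.3764] ((0.42267176508903503, 0.27507835626602173), (0.21539123356342316, 0.09565214067697525), 79.40570068359375)
```

The organiser checks out against the given sizes: 148 × 198 mm, yaw about 3.5°, drawer about 51 mm out. So does the dish, at 215 × 96 mm with its centre at (0.423, 0.275). Next I work out the approach to above the gap behind the drawer front.

Run:
```python
from h import *
s=ctrl.get_state(); r=R.from_quat(s["tcp_rot"]); print(r.as_matrix().round(3)); print(tool([.618,.0205,.23]))
a=.0635; t=R.from_matrix(np.array([[-np.cos(a),-np.sin(a),0],[-np.sin(a),np.cos(a),0],[0,0,-1]]).T if 0 else np.column_stack([[-np.cos(a),-np.sin(a),0],[-np.sin(a),np.cos(a),0],[0,0,-1]]))
print((r.inv()*t).as_rotvec())
```

```text
[[-0.928  0.374 -0.001]
 [ 0.374  0.928 -0.002]
 [ 0.    -0.002 -1.   ]]
[-0.56571135 -0.42462406  0.00084985]
[-0.00176036 -0.00068952 -0.44632521]
```
Row 10 at 0.0625 max = .625; use two calls. First: 10 rows to 80%: (-0.45,-0.34,0) =0.564. Full -0.446 rotation.

Careful with the scale: shifts go in cm and turns go in units of 0.2 rad. That gives: -0.45 m is -45, -0.34 m is -34, -0.446 rad is -2.23.

>>> {"method": "inch_along", "body": {
  "increments": [
    {"pos":[-4.5,-3.4,0],"rotvec":[0,0,-0.5],"finger_gap":0},
    {"pos":[-9,-6.8,0],"rotvec":[0,0,-1],"finger_gap":0},
    {"pos":[-13.5,-10.2,0],"rotvec":[0,0,-1.5],"finger_gap":0},
    {"pos":[-18,-13.6,0],"rotvec":[0,0,-2],"finger_gap":0},
    {"pos":[-22.5,-17,0],"rotvec":[0,0,-2.23],"finger_gap":0},
    {"pos":[-27,-20.4,0],"rotvec":[0,0,-2.23],"finger_gap":0},
    {"pos":[-31.5,-23.8,0],"rotvec":[0,0,-2.23],"finger_gap":0},
    {"pos":[-36,-27.2,0],"rotvec":[0,0,-2.23],"finger_gap":0},
    {"pos":[-40.5,-30.6,0],"rotvec":[0,0,-2.23],"finger_gap":0},
    {"pos":[-45,-34,0],"rotvec":[0,0,-2.23],"finger_gap":0}
  ]
}}

```text
time: 1.4
eef_pos: [0.543, 0.141, 0.2311]
tcp_rot: [-0.032, 1.0, 0.0, -0.0]
contact_force: [0.6, 0.6, -0.7]
opening: -0.002
finger_force: 0.0
```

Run:
```python
from h import *
s=ctrl.get_state(); print(R.from_quat(s["tcp_rot"]).as_matrix().round(3), tool([.618,.0205,.23]))
```

```text
[[-0.998 -0.063 -0.   ]
 [-0.063  0.998  0.   ]
 [ 0.     0.    -1.   ]] [-0.06721652 -0.12496236  0.00111015]
```

>>> {"method": "inch_along", "body": {
  "increments": [
    {"pos":[-2.2,-4.2,0],"finger_gap":0},
    {"pos":[-4.5,-8.3,0],"finger_gap":0},
    {"pos":[-6.7,-12.5,0],"finger_gap":0},
    {"pos":[-6.7,-12.5,0],"finger_gap":0},
    {"pos":[-6.7,-12.5,0],"finger_gap":0}
  ]
}}

```text
time: 2.02
eef_pos: [0.6168, 0.0224, 0.2307]
tcp_rot: [-0.031, 1.0, 0.0, -0.001]
contact_force: [-0.2, 0.2, -0.3]
opening: 0.004
finger_force: 0.0
```

Run:
```python
from h import *
import cv2
s=ctrl.get_state(); print(tool([.618,.0205,.145]))
c=ctrl.read_camera("wrist"); cv2.imwrite("pics/w1.png",c["pixels"][:,:,::-1])
s=ctrl.get_state(); p=s["eef_pos"]; r=R.from_quat(s["tcp_rot"])
for z in (.158,): print(proj(c,[p[0],p[1],z]), proj(c,[.597,.0192,z]), proj(c,[.648,.0231,.165]))
```

```text
[-0.00119848 -0.00204763  0.08572458]
[319.10877831 257.80055397] [314.19677066 221.33503262] [315.61978387 317.5277191 ]
```

View pics/w1.png

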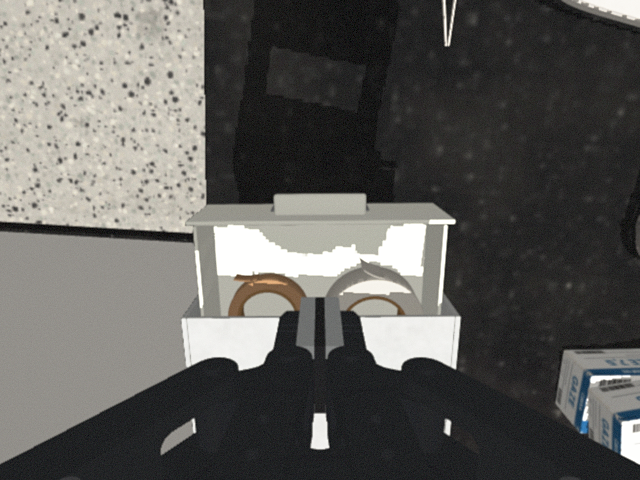

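The wrist view shows the panel's top edge at row ~222 (predicted 221) and the organiser's front edge at row 317 (predicted 317.5). The drawer's middle is at column ~322, right under the fingertips. The narrow roll is at (268,300) and the wide one at (375,295), both well behind the entry point. Lowering into the gap now.

>>> {"method": "inch_along", "body": {
  "increments": [
    {"pos":[0,0,2],"finger_gap":0},
    {"pos":[0,0,4],"finger_gap":0},
    {"pos":[0,0,6],"finger_gap":0},
    {"pos":[0,0,7.5],"finger_gap":0},
    {"pos":[0,0,8.5],"finger_gap":0},
    {"pos":[0,0,8.5],"finger_gap":0}
  ]
}}

```text
time: 2.82
eef_pos: [0.6168, 0.0222, 0.1452]
tcp_rot: [-0.032, 1.0, 0.0, -0.001]
contact_force: [-0.4, 0.2, 0.6]
opening: -0.0
finger_force: 0.0
```

Scaled: 0.046 m is 4.6, 0.043 m is 4.3.

>>> {"method": "inch_along", "body": {
  "increments": [
    {"pos":[0.4,0,0],"finger_gap":0},
    {"pos":[0.8,0,0],"finger_gap":0},
    {"pos":[1.3,0,0],"finger_gap":0},
    {"pos":[1.8,0,0],"finger_gap":0},
    {"pos":[2.3,0,0],"finger_gap":0},
    {"pos":[2.8,0,0],"finger_gap":0},
    {"pos":[3.3,0,0],"finger_gap":0},
    {"pos":[3.8,0,0],"finger_gap":0},
    {"pos":[4.3,0,0],"finger_gap":0},
    {"pos":[4.6,0,0],"finger_gap":0}
  ]
}}

```text
time: 4.08
eef_pos: [0.571, 0.0193, 0.1462]
tcp_rot: [-0.032, 1.0, 0.0, -0.0]
contact_force: [0.7, -0.2, -0.5]
opening: -0.001
finger_force: 0.2
```

>>> {"method": "inch_along", "body": {
  "increments": [
    {"pos":[0.1,0,0],"finger_gap":0},
    {"pos":[0.2,0,0],"finger_gap":0},
    {"pos":[0.3,0,0],"finger_gap":0},
    {"pos":[0.4,0,0],"finger_gap":0},
    {"pos":[0.4,0,0],"finger_gap":0}
  ]
}}

```text
time: 4.7
eef_pos: [0.5673, 0.019, 0.1463]
tcp_rot: [-0.032, 1.0, 0.0, -0.0]
contact_force: [-0.1, 0.2, -0.1]
opening: 0.002
finger_force: 0.0
```

Scaled: 0.004 m is 0.4, 0.003 m is 0.3.

>>> {"method": "inch_along", "body": {
  "increments": [
    {"pos":[0.1,0,0],"finger_gap":0},
    {"pos":[0.2,0,0],"finger_gap":0},
    {"pos":[0.3,0,0],"finger_gap":0},
    {"pos":[0.4,0,0],"finger_gap":0},
    {"pos":[0.4,0,0],"finger_gap":0}
  ]
}}

```text
time: 5.32
eef_pos: [0.5632, 0.0187, 0.1463]
tcp_rot: [-0.032, 1.0, -0.0, -0.0]
contact_force: [0.6, 0.6, 0.4]
opening: -0.003
finger_force: 0.0
```

>>> {"method": "inch_along", "body": {
  "increments": [
    {"pos":[0.1,0,0],"finger_gap":0},
    {"pos":[0.1,0,0],"finger_gap":0}
  ]
}}

```text
time: 5.58
eef_pos: [0.5623, 0.0187, 0.1464]
tcp_rot: [-0.032, 1.0, -0.0, -0.0]
contact_force: [1.0, 0.0, -0.9]
opening: 0.002
finger_force: 0.0
```

>>> {"method": "inch_along", "body": {
  "increments": [
    {"pos":[0.1,0,0],"finger_gap":0},
    {"pos":[0.1,0,0],"finger_gap":0}
  ]
}}

```text
time: 5.82
eef_pos: [0.5618, 0.0186, 0.1464]
tcp_rot: [-0.032, 1.0, 0.0, 0.001]
contact_force: [2.5, 0.3, -1.3]
opening: -0.003
finger_force: 1.0
```

Run:
```python
from h import *
import cv2
c=ctrl.read_camera("scene"); a=c["pixels"][200:345,355:535,::-1]
cv2.imwrite("pics/crop1.png",cv2.resize(a,None,fx=4,fy=4,interpolation=cv2.INTER_CUBIC))
```

```text
(no output)
```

View pics/crop1.png

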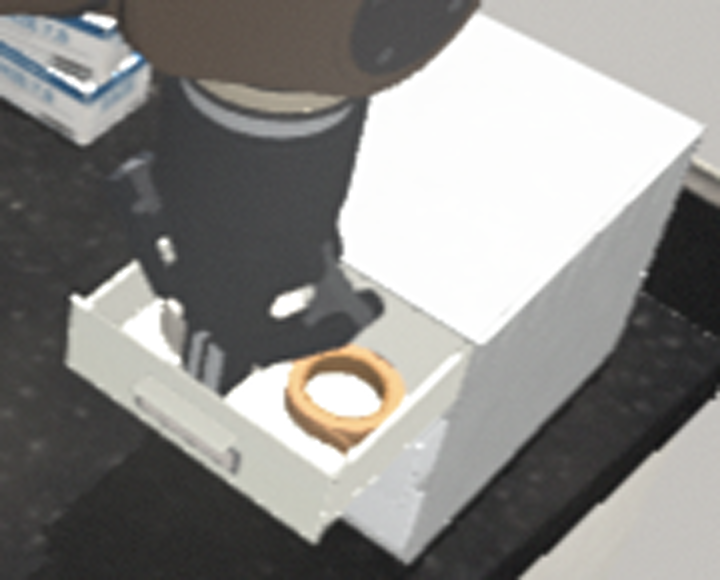

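The crop shows the drawer far out, its front edge running from (72,298) to (335,480). The narrow roll is fully in view, its top centred at about (346,387) in the crop. I'll nudge a little further to be sure of the stop.

>>> {"method": "inch_along", "body": {
  "increments": [
    {"pos":[0.1,0,0],"finger_gap":0},
    {"pos":[0.1,0,0],"finger_gap":0}
  ]
}}

```text
time: 6.12
eef_pos: [0.5618, 0.0186, 0.1465]
tcp_rot: [-0.031, 1.0, 0.0, 0.002]
contact_force: [6.5, 1.1, -4.1]
opening: -0.003
finger_force: 2.9
```

>>> {"method": "inch_along", "body": {
  "increments": [
    {"pos":[0.1,0,0],"finger_gap":0},
    {"pos":[0.1,0,0],"finger_gap":0}
  ]
}}

```text
time: 6.38
eef_pos: [0.5617, 0.0186, 0.1466]
tcp_rot: [-0.031, 1.0, 0.0, 0.004]
contact_force: [9.1, 1.3, -4.8]
opening: 0.001
finger_force: 4.3
```

Run:
```python
from h import *
c=ctrl.read_camera("scene"); f=lambda x,y:(355+x/4-.4,200+y/4-.4)
for n,p,z in [("n",(346,387),.126),("nl",(287,390),.126),("nr",(405,385),.126),("hole",(344,384),.126),("dL",(72,298),.158),("dR",(335,480),.158)]: print(n,ray(c,f(*p),z).round(4))
```

```text
n [ 0.6204 -0.0126  0.126 ]
nl [0.5991 0.0033 0.126 ]
nr [ 0.6413 -0.029   0.126 ]
hole [ 0.6211 -0.0109  0.126 ]
dL [0.5433 0.086  0.158 ]
dR [ 0.5535 -0.0542  0.158 ]
```

The drawer is at its stop: force rising while position holds, and the front measured 100 mm out. Backing off and lifting clear.

>>> {"method": "inch_along", "body": {
  "increments": [
    {"pos":[-0.4,0,0],"finger_gap":0},
    {"pos":[-1,0,0],"finger_gap":0},
    {"pos":[-1.2,0,-1.5],"finger_gap":0},
    {"pos":[-1.2,0,-3.5],"finger_gap":0},
    {"pos":[-1.2,0,-5],"finger_gap":0},
    {"pos":[-1.2,0,-5],"finger_gap":0}
  ]
}}

```text
time: 7.18
eef_pos: [0.5726, 0.0191, 0.1992]
tcp_rot: [-0.032, 0.999, -0.0, 0.002]
contact_force: [0.3, -0.8, 0.3]
opening: 0.002
finger_force: 0.0
```

Run:
```python
from h import *
import cv2
c=ctrl.read_camera("wrist"); cv2.imwrite("pics/w2.png",c["pixels"][:,:,::-1])
print(tool([.6205,-.0118,.155]),proj(c,[.6205,-.0118,.126]),proj(c,[.548,.0175,.158]))
```

```text
[-0.04654586 -0.03397722  0.04277197] [258.03437994 334.35161496] [317.8731785  227.12144845]
```

View pics/w2.png

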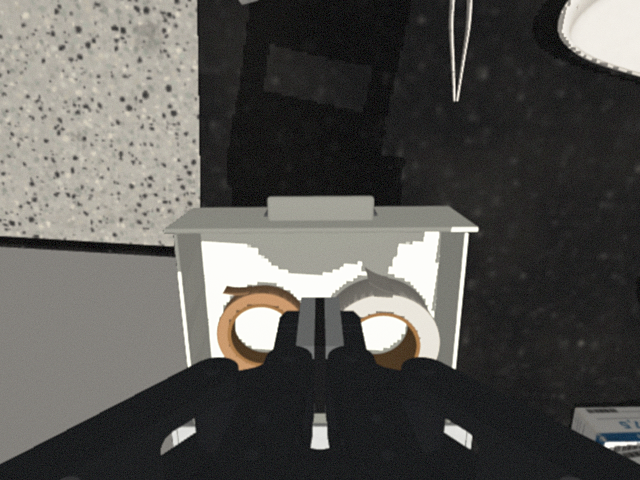

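The wrist view puts the narrow roll at about (260,331), against a prediction of (258,334), so the two agree within 2 mm. The panel edge is at row 230. Moving over the roll.

Scaled: -0.034 m is -3.4, -0.046 m is -4.6.

>>> {"method": "inch_along", "body": {
  "increments": [
    {"pos":[-1.5,-1.1,0],"finger_gap":0},
    {"pos":[-3,-2.2,0],"finger_gap":0},
    {"pos":[-4.6,-3.4,0],"finger_gap":0},
    {"pos":[-4.6,-3.4,1],"finger_gap":0},
    {"pos":[-4.6,-3.4,2.5],"finger_gap":0},
    {"pos":[-4.6,-3.4,4],"finger_gap":0},
    {"pos":[-4.6,-3.4,4.3],"finger_gap":0},
    {"pos":[-4.6,-3.4,4.3],"finger_gap":0}
  ]
}}

```text
time: 8.22
eef_pos: [0.6191, -0.0115, 0.1529]
tcp_rot: [-0.032, 0.999, 0.0, -0.0]
contact_force: [-0.5, -0.7, 0.1]
opening: -0.001
finger_force: 0.0
```

>>> {"method": "inch_along", "body": {
  "increments": [
    {"finger_gap":0},
    {"finger_gap":0},
    {"finger_gap":0},
    {"finger_gap":0},
    {"finger_gap":0},
    {"finger_gap":0},
    {"finger_gap":0},
    {"finger_gap":0},
    {"finger_gap":0},
    {"finger_gap":0}
  ]
}}

```text
time: 9.48
eef_pos: [0.6194, -0.0118, 0.1533]
tcp_rot: [-0.032, 1.0, 0.0, -0.0]
contact_force: [-0.1, 1.3, 0.7]
opening: 0.002
finger_force: 0.0
```

```bash
python3 - <<'E'
from h import *
import cv2
c=ctrl.read_camera("scene"); a=c["pixels"][200:345,355:535,::-1]
cv2.imwrite("pics/crop2.png",cv2.resize(a,None,fx=4,fy=4,interpolation=cv2.INTER_CUBIC))
E
```

>>> {"method": "inch_along", "body": {
  "increments": [
    {"finger_gap":0},
    {"finger_gap":0},
    {"finger_gap":0},
    {"finger_gap":0},
    {"finger_gap":0},
    {"finger_gap":0},
    {"finger_gap":0},
    {"finger_gap":0},
    {"finger_gap":0},
    {"finger_gap":0}
  ]
}}

```text
time: 10.78
eef_pos: [0.6194, -0.0118, 0.1533]
tcp_rot: [-0.032, 0.999, 0.0, -0.0]
contact_force: [0.7, 0.4, 0.3]
opening: -0.0
finger_force: 0.0
```

View pics/crop2.png

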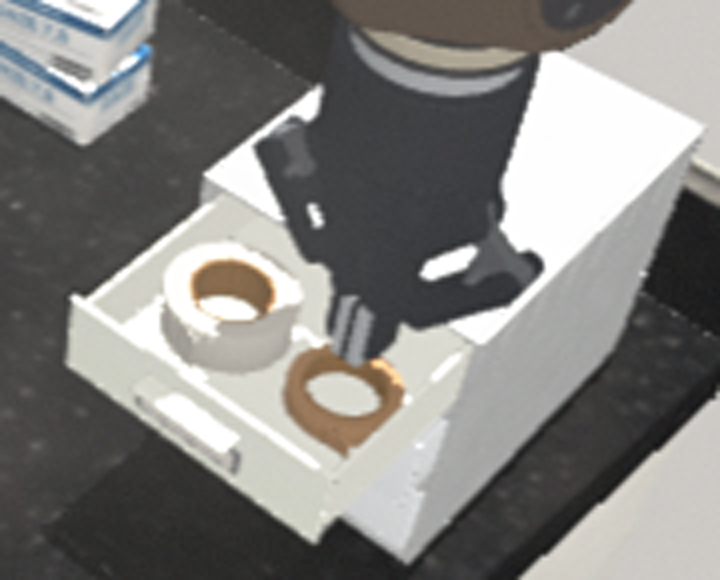

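The fingertips stand above the middle of the narrow roll, at crop (350,360) with the ring around (346,400), touching nothing. The drawer is still open. They have been held there for over 2.5 s, so I lift and go to the dish.

Scaled: -0.035 m is -3.5, -0.07 m is -7.

>>> {"method": "inch_along", "body": {
  "increments": [
    {"finger_gap":0},
    {"finger_gap":0},
    {"finger_gap":0},
    {"pos":[0,0,-1.5],"finger_gap":0},
    {"pos":[0,0,-3.5],"finger_gap":0},
    {"pos":[0,0,-5.5],"finger_gap":0},
    {"pos":[0,0,-7],"finger_gap":0},
    {"pos":[0,0,-7],"finger_gap":0}
  ]
}}

```text
time: 11.78
eef_pos: [0.6205, -0.0119, 0.2259]
tcp_rot: [-0.032, 0.999, -0.0, 0.002]
contact_force: [0.3, -0.2, -0.2]
opening: -0.0
finger_force: 0.0
```

Run:
```python
from h import *
print(tool([.423,.275,.22]))
```

```text
[0.17897436 0.29885462 0.00490233]
```

>>> {"method": "inch_along", "body": {
  "increments": [
    {"pos":[2.2,3.7,0],"finger_gap":0},
    {"pos":[4.5,7.5,0],"finger_gap":0},
    {"pos":[6.7,11.2,0],"finger_gap":0},
    {"pos":[9,14.9,0],"finger_gap":0},
    {"pos":[11.2,18.7,0],"finger_gap":0},
    {"pos":[13.4,22.4,0],"finger_gap":0},
    {"pos":[15.7,26.2,0],"finger_gap":0},
    {"pos":[17.9,29.9,0],"finger_gap":0},
    {"pos":[17.9,29.9,0],"finger_gap":0},
    {"pos":[17.9,29.9,0],"finger_gap":0}
  ]
}}

```text
time: 13.02
eef_pos: [0.4218, 0.275, 0.2228]
tcp_rot: [-0.032, 0.999, -0.0, -0.0]
contact_force: [0.2, -0.7, -0.2]
opening: -0.004
finger_force: 0.0
```

Run:
```python
from h import *
import cv2
c=ctrl.read_camera("wrist"); cv2.imwrite("pics/w3.png",c["pixels"][:,:,::-1])
print(tool([.423,.275,.035]),proj(c,[.423,.275,.034]),proj(c,[.423,.275,.003]))
for p in [(.473,.37),(.424,.161)]: print(proj(c,[*p,.034]))
```

```text
[-0.00088837  0.00038077  0.187951  ] [318.81927033 213.05804297] [318.93076957 205.32823175]
[429.54163822 279.31892707]
[174.27926641 205.18334411]
```

View pics/w3.png

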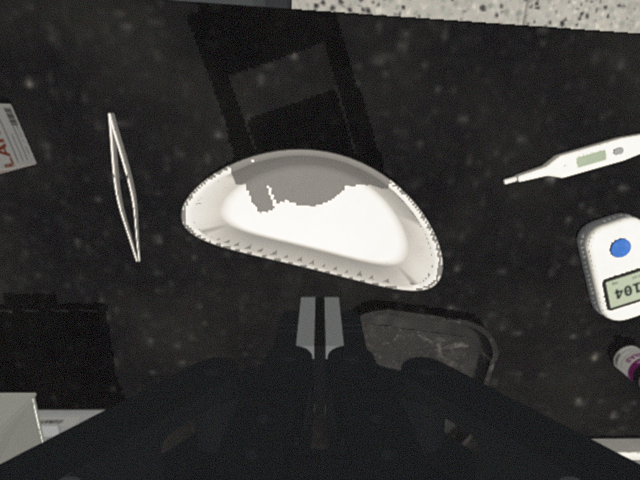

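The wrist view shows the dish spanning columns 182 to 442 and rows 150 to 290, with the middle of its floor at about (315,212). That matches the predicted (319,205–213). Lowering to about 3 cm above the floor.

>>> {"method": "inch_along", "body": {
  "increments": [
    {"pos":[0,0,2.5],"finger_gap":0},
    {"pos":[0,0,5.5],"finger_gap":0},
    {"pos":[0,0,8.5],"finger_gap":0},
    {"pos":[0,0,11.5],"finger_gap":0},
    {"pos":[0,0,14.5],"finger_gap":0},
    {"pos":[0,0,16.5],"finger_gap":0},
    {"pos":[0,0,18],"finger_gap":0},
    {"pos":[0,0,18.7],"finger_gap":0},
    {"pos":[0,0,18.7],"finger_gap":0},
    {"pos":[0,0,18.7],"finger_gap":0}
  ]
}}

```text
time: 14.32
eef_pos: [0.4227, 0.2756, 0.0372]
tcp_rot: [-0.032, 1.0, 0.0, 0.001]
contact_force: [-0.2, -0.1, 1.0]
opening: -0.004
finger_force: 0.0
```

>>> {"method": "inch_along", "body": {
  "increments": [
    {"finger_gap":0},
    {"finger_gap":0},
    {"finger_gap":0},
    {"finger_gap":0},
    {"finger_gap":0},
    {"finger_gap":0},
    {"finger_gap":0},
    {"finger_gap":0},
    {"finger_gap":0},
    {"finger_gap":0}
  ]
}}

```text
time: 15.58
eef_pos: [0.4219, 0.2753, 0.0363]
tcp_rot: [-0.032, 1.0, -0.0, -0.0]
contact_force: [1.2, 0.2, -0.3]
opening: -0.0
finger_force: 0.0
```

>>> {"method": "inch_along", "body": {
  "increments": [
    {"finger_gap":0},
    {"finger_gap":0},
    {"finger_gap":0},
    {"finger_gap":0},
    {"finger_gap":0},
    {"finger_gap":0},
    {"finger_gap":0},
    {"finger_gap":0},
    {"finger_gap":0},
    {"finger_gap":0}
  ]
}}

```text
time: 16.82
eef_pos: [0.4219, 0.2753, 0.0363]
tcp_rot: [-0.032, 1.0, -0.0, -0.0]
contact_force: [0.3, -0.4, -0.7]
opening: 0.0
finger_force: 0.0
```

Run:
```python
from h import *
import cv2
c=ctrl.read_camera("scene"); cv2.imwrite("pics/s4.png",c["pixels"][:,:,::-1])
```

```text
(no output)
```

View pics/s4.png

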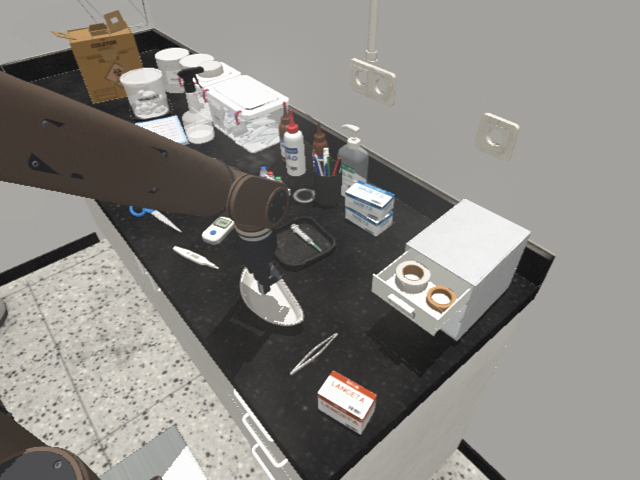

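The picture shows the fingertips over the middle of the dish at (266,288). The dish, tray, forceps and box are undisturbed, and the drawer is open with both rolls in it at (412,275) and (441,298). Handing in.

```bash
python3 -c "
from plant import ctrl
print(ctrl.sign_off())"
```

```text
the job is handed in; nothing more can be done
None
```

The job is handed in: I drew the top drawer open to its stop, pointed at the narrow roll and then into the kidney dish for about 2.5 s each, and touched nothing but the drawer, which is still open.

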